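# Stroke the spring contacts of a charging dock

## Task

Check the spring contacts of the curved charging dock for sticking: with the fingertips, stroke lightly along the bent row in one pass, from the contact next to the cable gland to the plain end, staying low between the contacts so that each in turn dips by a few millimetres but none is pushed right down to its stop. Then come away so that all four stand up again. Do not lift, tip or shove the dock, and leave the small sand-coloured box, tweezers and USB stick where they lie.

Things in the scene. Friction and masses are not known exactly. Their poses are not given: they have to be found in the camera images.
- dock: the curved charging dock, a loose heavy (about 1.5 kg) grey plastic base on rubber feet, bent like a rainbow: 46 mm wide strip, 18 mm high, centre line an arc of radius 120 mm, about 200 mm from end to end. Origin on the desk level under the middle of its outline; z up; its bulging side faces its own +x, the ends point back to -x; the end with the cable gland (black round stub 22 mm across, nut and nipple lying level, top 24 mm above the desk) is at +y, the plain end at -y.
- contact1_top (a point): the crest (highest point) of spring contact 1 of the dock, the one next to the cable gland. Each contact is a bare steel button 36 mm across, polished and slippery, its top a blunt rounded cone 7 mm high (flanks about 30 degrees) above an 8 mm straight rim, at rest standing 15.1 mm above the base (crest 33.1 mm above the desk); the four stand 50 mm apart along the arc in the order 1, 2, 3, 4. The point sinks with the contact.
- contact1 (a joint): how far contact 1 is pushed down, m: 0 at rest, 0.008 on its hard stop. Spring about 0.6 N per mm on top of 0.6 N to start it (3 N at 4 mm); it springs back by itself.
- contact2_top (a point): the crest (highest point) of spring contact 2 of the dock. Each contact is a bare steel button 36 mm across, polished and slippery, its top a blunt rounded cone 7 mm high (flanks about 30 degrees) above an 8 mm straight rim, at rest standing 15.1 mm above the base (crest 33.1 mm above the desk); the four stand 50 mm apart along the arc in the order 1, 2, 3, 4. The point sinks with the contact.
- contact2 (a joint): how far contact 2 is pushed down, m: 0 at rest, 0.008 on its hard stop. Spring about 0.6 N per mm on top of 0.6 N to start it (3 N at 4 mm); it springs back by itself.
- contact3_top (a point): the crest (highest point) of spring contact 3 of the dock. Each contact is a bare steel button 36 mm across, polished and slippery, its top a blunt rounded cone 7 mm high (flanks about 30 degrees) above an 8 mm straight rim, at rest standing 15.1 mm above the base (crest 33.1 mm above the desk); the four stand 50 mm apart along the arc in the order 1, 2, 3, 4. The point sinks with the contact.
- contact3 (a joint): how far contact 3 is pushed down, m: 0 at rest, 0.008 on its hard stop. Spring about 0.6 N per mm on top of 0.6 N to start it (3 N at 4 mm); it springs back by itself.
- contact4_top (a point): the crest (highest point) of spring contact 4 of the dock, the one at the plain end. Each contact is a bare steel button 36 mm across, polished and slippery, its top a blunt rounded cone 7 mm high (flanks about 30 degrees) above an 8 mm straight rim, at rest standing 15.1 mm above the base (crest 33.1 mm above the desk); the four stand 50 mm apart along the arc in the order 1, 2, 3, 4. The point sinks with the contact.
- contact4 (a joint): how far contact 4 is pushed down, m: 0 at rest, 0.008 on its hard stop. Spring about 0.6 N per mm on top of 0.6 N to start it (3 N at 4 mm); it springs back by itself.
- gap1 (a point): point of the row midway between contacts 1 and 2, on the arc, at the height of the resting crests (33.1 mm above the desk); nothing solid there above the 18 mm base.
- gap2 (a point): point of the row midway between contacts 2 and 3, on the arc, at the height of the resting crests (33.1 mm above the desk); nothing solid there above the 18 mm base.
- gap3 (a point): point of the row midway between contacts 3 and 4, on the arc, at the height of the resting crests (33.1 mm above the desk); nothing solid there above the 18 mm base.
- flash_box: bystander: small sand-coloured box, 51x49x17 mm, loose on the desk in the hollow of the dock's bend; origin centre of its underside
- tweezers: bystander: steel tweezers, 130x14x10 mm, loose on the desk beyond the dock's bulging side; origin centre of the underside, x along them
- usb_stick: bystander: small flat brown USB memory stick, 54x18x8 mm, loose on the desk beyond the flash box, on the dock's hollow side; origin centre of the underside, x along it

How it is judged:
By the outcome, as a careful person would: the job done as asked, in the order asked, and still so for the second after the job is handed in, with the robot touching nothing.
It also fails if it takes over 48 s, if anything falls off the work surface, if the arm or the gripper's body presses on something with over 40 N, if the wrist force passes 120 N, or if a joint passes its speed limit or range.

## Robot

A 6-joint arm with a two-finger parallel gripper is mounted at the origin on a cart in front of the work surface, level with it; the furniture and walls round the work are solid. World frame = base frame: x ahead of the robot, y to its left, z up, the work surface at z = 0. Lengths are in m, angles in rad, forces in N, time in s.
With the tool pointing down it reaches from about 0.325 to 0.925 m from the base axis. Payload 3.1 kg.
Tool frame: the origin (TCP) lies between the finger pads; the fingertips stand 8 mm ahead of it and the grasp point (between the pads) lies 11 mm behind it; z points along the fingers, y is the line along which they close (so a half turn about z gives the same grasp; the last joint's range is limited). The gripper opens to 85 mm and grips with 20 to 120 N. Pads are 22 mm wide; open, the fingers measure 114 mm over their backs; the gripper's body (76 mm by 85 mm) begins 54 mm behind the grasp point. The pads swing forward as they close: fully open they stand 13 mm farther back than shut.
Start: joints at [1.177, 0.217, 1.613, -0, 1.311, -0.112], TCP at [0.174, 0.6, 0.239] pointing down, gripper open.
Joint ranges: [-2.75, 2.75], [-0.78, 2.1], [0.31, 2.55], [-1.13, 4.27], [0.13, 2.63], [-2.58, 2.58]. Speed limits (rad/s): [2.79, 2.79, 3.14, 3.14, 3.14, 3.14].

## Interface

Orientations are given as a unit quaternion [w, x, y, z].
In Python, from bench import observe, grab_frame, ticket, nets gives the robot as it stands. The module is installed in compiled form; this text tells all that it offers.
- The arm moves only by the tool play_rows, never from a script. Its argument "increments" is a list of rows, each a list of 4 numbers: the shift along the tool's x, y, z in mm, then the turn about the tool's z in rad. In form: [[dx, dy, dz, twist], ...]. A call has 1 to 20 rows; each row shifts and turns the commanded pose from where the row before left it, along the tool's axes as they then stand; what a row does not reach is not made up. A row lasts 1/12 s, in which the tool goes at most 41.7 mm and 7.16 degrees, less where a joint would pass 70% of its speed; a pose out of reach is approached as far as the arm can. A call is refused whole if a number of a shift passes 41.7 or a number of a turn 0.125, either way. A call with a gripper value outside its range is refused whole. "jaw" is the opening in per cent of the stroke, from 0 (shut) to 100 (fully open), set as the call begins (left out, the last holds). The fingers move at their own pace and stop on an object; the grip force is fixed at half the most. Time passes only in rows, so rows that do not move let the fingers close. It gives the time, the measured TCP pose, the force, the opening and the grip force at its end, in the units of the state.
- observe(): the state, without advancing time (a new reading comes with each control period).
- grab_frame(name): name is "side" or "top"; returns a dict with "frame" (420x560x3 uint8, red, green, blue), "fov_y" (degrees; the focal length in pixels is half the picture's height over the tangent of half this angle, whatever the lens; pixels are square), "cx", "cy" (the principal point, pixels), "k1" (the pictures are not rectified: a ray, as slopes to the right and down, at radius r is drawn at 1 + k1 r^2 times it, then the intrinsics apply), "T" (4x4, takes a point from camera to world coordinates). Camera axes: x right, y up, looking along -z (the intrinsics and any distortion apply to the point x, -y, -z); pixel columns grow to the right and rows downward; lengths in m; the calibration is good to about 2 mm. A picture is of the moment at which its call begins. There is no depth.
- ticket.sign_off(): hands the job in; it is judged then, once.
Trained networks look in the newest picture that a camera, given by its name, has taken for a name from the list of things; names that differ only in an ending like _2 or _b are one class to them, and where a whole thing is asked for, a point or a joint stands for the part that bears it (a point fixed in the world has none). Each returns a list of dicts, best first, with "conf" (0 to 1); they miss things now and then, are a little off and sometimes report something else, mostly with a low value. They report only what shows in the picture. A call takes as long as a camera call.
- nets.masks_of(query, camera): "region" (420x560 bool, what is visible of it) and "bbox" ([left, top, right, bottom] in pixels, round what is visible of it).
The state is a dict: "t": time; "q": joint angles; "qvel": joint speeds; "tau": joint torques, N m; "tcp_pos": TCP position; "eef_rot": TCP orientation; "wrist_force": force on the tool from outside, world axes, zero at the start; "moment": the same for the moment, N m; "width": finger opening in m; "grip_force": force on a finger pad.
Only numpy, scipy, OpenCV 4.12 (cv2) and the standard library are available. Lean on these libraries where they do the work, as an engineer would, in place of code of your own. Each camera call takes 0.05 s, during which the arm holds its last target. There are 200 camera calls.

## Working session

There is one attempt and no reset: what is moved stays moved. The work goes in short steps, Python scripts to look and compute and a tool call to move; the robot and the scene stay as the last step left them, time stands still between calls to the robot, and variables do not carry over. Pictures are saved under pics/ and viewed, at most 10 in all, crops included, and the job is handed in when it is done.

Besides the shell and the picture viewer there is one more tool, called after "Emit:" as name([rows], argument=value, ...), one row to a line, values as JSON. play_rows: Moves the arm, as the interface text tells. Its arguments: {"type":"object","properties":{"increments":{"type":"array","items":{"type":"array","items":{"type":"number"}}},"jaw":{"type":"number"}},"required":["increments"]}

```bash
mkdir -p pics; cat > h.py <<'E'
import numpy as np, cv2
from bench import observe, grab_frame, ticket, nets
def K(f):
    h=f["frame"].shape[0]; F=h/2/np.tan(np.radians(f["fov_y"]/2)); return F
def ray(f,u,v):
    F=K(f); d=np.array([(u-f["cx"])/F,(v-f["cy"])/F]); s=d.copy()
    for _ in range(30): s=d/(1+f["k1"]*(s@s))
    T=np.array(f["T"]); return T[:3,3], T[:3,:3]@np.array([s[0],-s[1],-1])
def at(f,u,v,z):
    o,d=ray(f,u,v); return o+d*(z-o[2])/d[2]
def proj(f,p):
    T=np.array(f["T"]); c=T[:3,:3].T@(np.array(p)-T[:3,3]); s=np.array([c[0],-c[1]])/-c[2]
    s=s*(1+f["k1"]*(s@s)); return s*K(f)+[f["cx"],f["cy"]]
def save(f,n): cv2.imwrite("pics/"+n+".png",f["frame"][:,:,::-1])
E
python3 - <<'E'
from h import *
for c in("side","top"):
    f=grab_frame(c); save(f,c+"0"); print(c,f["fov_y"],f["k1"],np.round(f["T"],3).tolist())
    for q in ("dock","contact1_top","flash_box","tweezers","usb_stick"):
        for m in nets.masks_of(q,c)[:4]:
            ys,xs=np.nonzero(m["region"]); print(q,round(m["conf"],2),np.round(m["bbox"]),len(xs),xs.mean().round(1),ys.mean().round(1),at(f,xs.mean(),ys.mean(),0.02).round(3))
s=observe(); print(s["eef_rot"],s["wrist_force"],s["t"])
E
```

```text
side 47.49280299701571 -0.17091142316888908 [[0.991, 0.086, -0.1, 0.424], [-0.132, 0.602, -0.788, -0.414], [-0.008, 0.794, 0.608, 0.572], [0.0, 0.0, 0.0, 1.0]]
dock 0.91 [200. 211. 308. 261.] 2489 249.7 230.3 [0.46  0.254 0.02 ]
dock 0.29 [224. 217. 247. 234.] 243 236.9 224.3 [0.438 0.275 0.02 ]
contact1_top 0.71 [204. 227. 225. 248.] 283 215.3 236.3 [0.397 0.246 0.02 ]
tweezers 0.89 [216. 201. 278. 216.] 339 247.3 209.8 [0.461 0.316 0.02 ]
tweezers 0.47 [228. 218. 246. 230.] 231 236.5 224.3 [0.437 0.275 0.02 ]
usb_stick 0.67 [252. 269. 289. 279.] 296 269.1 273.2 [0.482 0.14  0.02 ]
top 50.700303821614995 -0.011620625343578236 [[-0.112, 0.972, -0.208, 0.345], [-0.994, -0.11, 0.023, 0.275], [-0.001, 0.21, 0.978, 0.904], [0.0, 0.0, 0.0, 1.0]]
dock 0.62 [259. 196. 318. 295.] 2450 279.0 249.3 [0.456 0.266 0.02 ]
contact1_top 0.83 [287. 270. 302. 287.] 230 294.4 277.5 [0.397 0.242 0.02 ]
contact1_top 0.63 [258. 197. 318. 293.] 2298 279.2 249.4 [0.456 0.266 0.02 ]
flash_box 0.55 [293. 224. 320. 253.] 606 306.8 236.4 [0.476 0.208 0.02 ]
flash_box 0.4 [262. 203. 278. 221.] 236 270.3 212.5 [0.533 0.275 0.02 ]
usb_stick 0.54 [320. 222. 340. 245.] 206 331.0 232.5 [0.478 0.158 0.02 ]
[1.58299371e-05 1.40453741e-01 9.90087241e-01 3.05821410e-05] [ 0.15919198  0.41435302 -0.00160967] 0.6
```

```bash
python3 - <<'E'
import cv2,numpy as np
a=cv2.imread("pics/side0.png")[190:290,180:330];b=cv2.imread("pics/top0.png")[180:310,235:360]
a=cv2.resize(a,(600,400),interpolation=3);b=cv2.resize(b,(577,600),interpolation=3)
cv2.imwrite("pics/sc.png",a);cv2.imwrite("pics/tc.png",b)
E
```

```text
(no output)
```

View pics/sc.png

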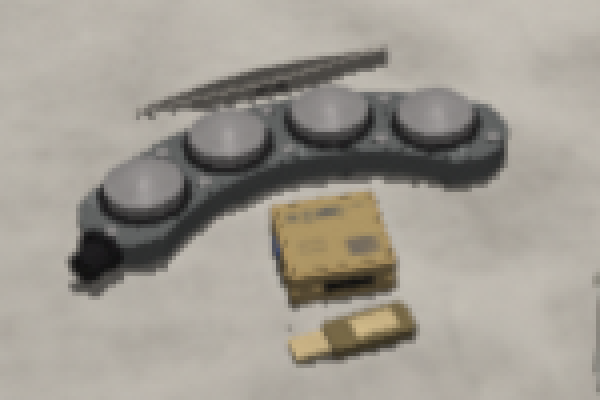

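View pics/tc.png

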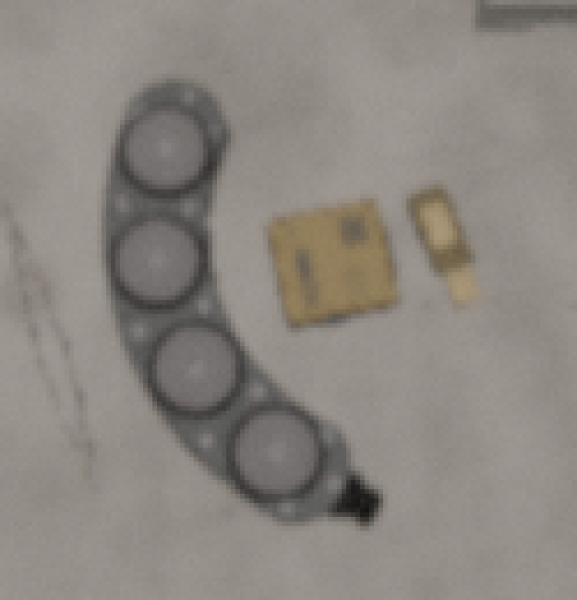

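The side view shows the gland at crop (95,255), and the four buttons run left to right at about (145,183), (228,133), (330,110) and (436,115). The top view has them at (277,450), (197,369), (157,262) and (165,150), with the box in the hollow and the tweezers beyond the bulge.

```bash
cat >> h.py <<'E'
def row(p,s,z=0.0331):  # p=x,y,yaw of arc middle; s arc from middle, + to plain end
    a=-s/0.12; c=np.array([0.12*np.cos(a)-0.12,0.12*np.sin(a)]); R=np.array([[np.cos(p[2]),-np.sin(p[2])],[np.sin(p[2]),np.cos(p[2])]])
    return np.r_[R@c+p[:2],z]
E
python3 - <<'E'
from h import *
from scipy.optimize import least_squares
S=[-.075,-.025,.025,.075]
fs={c:grab_frame(c) for c in("side","top")}
g={}
# refine: button discs via mask of bright pixels round eye estimates
eye={"side":np.array([(145,183),(228,133),(330,110),(436,115)])/4+[180,190],"top":np.array([(277,450),(197,369),(157,262),(165,150)])/4.615+[235,180]}
for use in(("side",),("top",),("side","top")):
    fun=lambda p:np.concatenate([(proj(fs[c],row(p,s,.026))-e) for c in use for s,e in zip(S,eye[c])]).ravel()
    r=least_squares(fun,[.46,.27,1.6]); print(use,r.x.round(4),r.fun.round(2))
p=r.x; np.save("p.npy",p)
for s in (-.108,-.075,-.025,.025,.075,.108): print(s,row(p,s).round(4),"heading",round(p[2]-np.pi/2-s/.12,3))
print(fs["top"]["cx"],observe()["t"])
E
```

```text
('side',) [0.4617 0.2775 1.7942] [-0.5   0.06 -0.01  0.23  0.14  0.    0.39 -0.4 ]
('top',) [0.4582 0.2799 1.8143] [ 0.22  0.45 -0.07 -0.12 -0.02 -0.2  -0.13 -0.16]
('side', 'top') [0.4601 0.2791 1.8064] [-1.15 -0.19 -0.88 -0.15 -0.85 -0.54 -0.62 -1.15  0.28 -0.39  0.13 -1.08
  0.37 -1.21  0.45 -1.14]
-0.108 [0.3793 0.213  0.0331] heading 1.136
-0.075 [0.3971 0.2406 0.0331] heading 0.861
-0.025 [0.4366 0.2708 0.0331] heading 0.444
0.025 [0.4849 0.2824 0.0331] heading 0.027
0.075 [0.5337 0.2734 0.0331] heading -0.389
0.108 [0.5621 0.2569 0.0331] heading -0.664
280.53675476798276 0.7
```

Emit:
play_rows([
  [-20,-21,7,0],
  [-20,-21,7,0],
  [-20,-21,7,0],
  [-20,-21,7,0],
  [-20,-21,7,0],
  [-20,-21,7,0],
  [-20,-21,7,0],
  [-20,-21,7,0],
  [-20,-21,7,0],
  [-20,-21,7,0],
  [-20,-21,7,0],
  [-20,-21,7,0],
  [-20,-21,7,0],
  [-20,-21,7,0],
  [-20,-21,7,0],
  [0,0,0,0],
  [0,0,0,0],
], jaw=0)

```text
t: 2.12
tcp_pos: [0.3746, 0.2134, 0.1341]
eef_rot: [-0.0, 0.142, 0.99, 0.0]
wrist_force: [-0.3, 0.7, -1.0]
width: -0.0001
grip_force: 0.0
```

Emit:
play_rows([
  [0,0,0,-0.1],
  [0,0,0,-0.1],
  [0,0,0,-0.1],
  [0,0,0,-0.1],
  [0,0,0,-0.1],
  [0,0,0,-0.1],
  [0,0,0,-0.1],
  [0,0,0,-0.1],
  [0,0,0,-0.1],
  [0,0,0,-0.1],
  [0,0,0,-0.1],
  [0,0,0,-0.1],
  [0,0,0,-0.1],
  [0,0,0,-0.1],
  [0,0,0,0],
  [0,0,0,0],
])

```text
t: 3.45
tcp_pos: [0.3742, 0.2154, 0.1347]
eef_rot: [0.0, -0.53, 0.848, 0.0]
wrist_force: [0.4, -0.1, 0.5]
width: 0.0002
grip_force: 0.0
```

```bash
python3 - <<'E'
from h import *
f=grab_frame("side"); a=f["frame"][130:290,160:330,::-1]
s=observe(); t=np.array(s["tcp_pos"]); print(t,[np.round(proj(f,t+[0,0,-d]),1).tolist() for d in(0,.008,.021)])
cv2.imwrite("pics/s1.png",cv2.resize(a,(637,600),interpolation=3))
E
```

```text
[0.37419608 0.21521643 0.13463441] [[195.4, 194.9], [195.9, 199.0], [196.8, 205.5]]
```

View pics/s1.png

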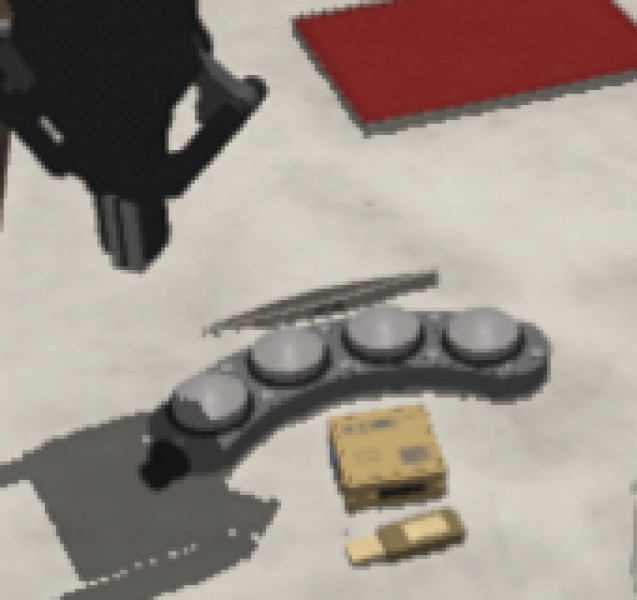

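The closed fingertips show at crop (132,270), which matches tips 8 mm ahead of the TCP, and the dock hasn't moved.

Emit:
play_rows([
  [0,-1,12,0],
  [0,-1,12,0],
  [0,-1,12,0],
  [0,-1,12,0],
  [0,-1,12,0],
  [0,0,12,0],
  [0,0,5,0],
  [0,0,0,0],
  [0,0,0,0],
  [0,0,0,0],
])

```text
t: 4.33
tcp_pos: [0.3795, 0.2126, 0.0581]
eef_rot: [0.001, -0.53, 0.848, -0.0]
wrist_force: [0.0, 0.2, 0.1]
width: 0.0002
grip_force: 0.0
```

```bash
python3 - <<'E'
from h import *
for i in range(4):
    grab_frame("top"); s=observe(); print(np.round(s["tcp_pos"],4),np.round(s["eef_rot"],3),np.round(s["wrist_force"],2))
f=grab_frame("side"); a=f["frame"][160:280,160:330,::-1]
cv2.imwrite("pics/s2.png",cv2.resize(a,(800,565),interpolation=3))
E
```

```text
[0.3796 0.2126 0.0582] [ 0.001 -0.53   0.848 -0.   ] [0.15 0.48 1.12]
[0.3796 0.2125 0.0582] [ 0.001 -0.53   0.848 -0.   ] [-0.15  0.44  0.1 ]
[0.3796 0.2125 0.0581] [ 0.001 -0.53   0.848 -0.   ] [ 0.43 -0.05 -0.12]
[0.3794 0.2124 0.058 ] [ 0.001 -0.53   0.848 -0.   ] [-0.76  0.29 -0.45]
```

View pics/s2.png

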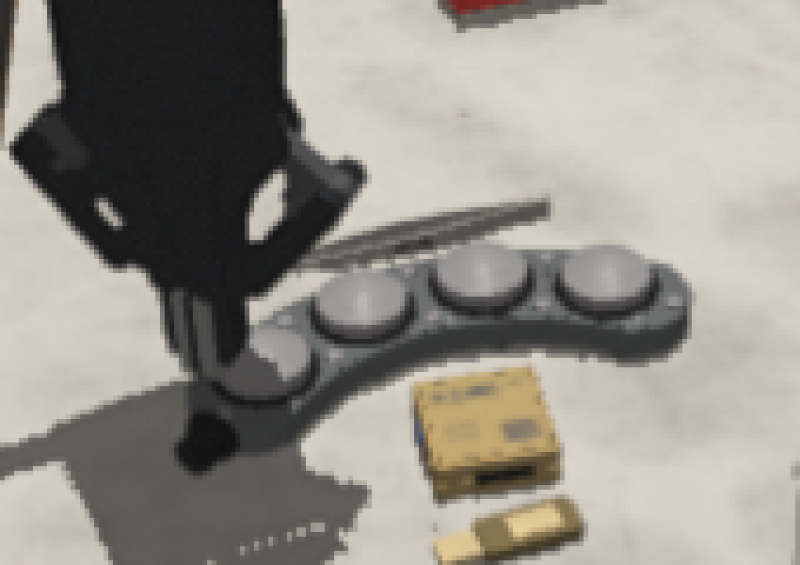

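Emit:
play_rows([
  [0,0,6,-0.02],
  [0,0,6,0],
  [0,0,6,0],
  [0,0,3,0],
  [0,0,0,0],
  [0,0,0,0],
  [0,0,0,0],
])

```text
t: 5.17
tcp_pos: [0.3789, 0.2122, 0.0362]
eef_rot: [-0.0, -0.539, 0.842, 0.0]
wrist_force: [-0.3, -0.4, 0.7]
width: -0.0002
grip_force: 0.0
```

Emit:
play_rows([
  [-4,-0.07,0,0.0333],
  [-4,-0.07,0,0.0333],
  [-4,-0.07,0,0.0333],
  [-4,-0.07,0,0.0333],
  [-4,-0.07,0,0.0333],
  [-4,-0.07,0,0.0333],
  [-4,-0.07,0,0.0333],
  [-4,-0.07,0,0.0333],
  [0,0,0,0],
  [0,0,0,0],
])

```text
t: 6.0
tcp_pos: [0.3972, 0.2398, 0.0372]
eef_rot: [0.001, -0.423, 0.906, 0.0]
wrist_force: [0.3, 0.8, 3.4]
width: -0.0002
grip_force: 1.4
```

```bash
python3 - <<'E'
from h import *
for i in range(5):
    f=grab_frame("side"); s=observe(); print(np.round(s["tcp_pos"],4),np.round(s["eef_rot"],3),np.round(s["wrist_force"],2))
p=np.load("p.npy"); print(row(p,-.076))
a=f["frame"][160:280,160:330,::-1]
cv2.imwrite("pics/s3.png",cv2.resize(a,(800,565),interpolation=3))
E
```

```text
[0.3971 0.2397 0.0371] [ 0.001 -0.423  0.906  0.   ] [0.68 0.26 2.91]
[0.397  0.2396 0.037 ] [ 0.001 -0.422  0.906  0.   ] [0.34 1.02 3.3 ]
[0.3969 0.2395 0.0369] [ 0.001 -0.422  0.906  0.   ] [1.71 0.98 2.54]
[0.3967 0.2394 0.0369] [ 0.001 -0.422  0.906 -0.   ] [1.89 0.78 2.53]
[0.3966 0.2393 0.0368] [ 0.001 -0.422  0.906 -0.   ] [1.46 0.93 2.95]
[0.39648866 0.23988793 0.0331    ]
```

View pics/s3.png

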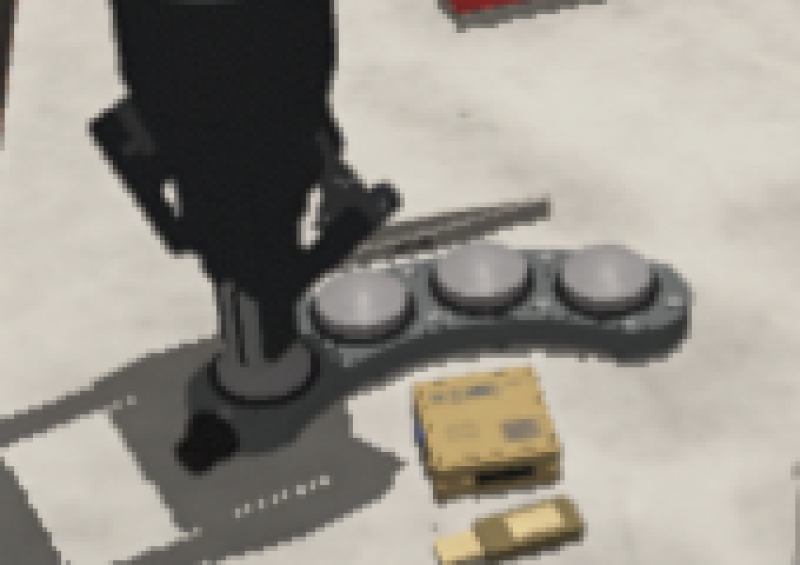

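The fingers are on contact 1 with about 3 N, so the dip is about 4 mm. The dock is unmoved, with its gland still at (207,440), so I'm continuing the stroke.

Emit:
play_rows([
  [-4,-0.07,0,0.0333],
  [-4,-0.07,0,0.0333],
  [-4,-0.07,0,0.0333],
  [-4,-0.07,0,0.0333],
  [-4,-0.07,0,0.0333],
  [-4,-0.07,0,0.0333],
  [-4,-0.07,0,0.0333],
  [-4,-0.07,0,0.0333],
  [-4,-0.07,0,0.0333],
  [-4,-0.07,0,0.0333],
  [-4,-0.07,0,0.0333],
  [-4,-0.07,0,0.0333],
  [-4,-0.07,0,0.0333],
])

```text
t: 7.33
tcp_pos: [0.4356, 0.2698, 0.0357]
eef_rot: [-0.002, -0.217, 0.976, -0.0]
wrist_force: [-1.4, -1.2, 3.7]
width: 0.0002
grip_force: 1.8
```

```bash
python3 - <<'E'
from h import *
s=observe(); t=np.array(s["tcp_pos"]); p=np.load("p.npy"); q=s["eef_rot"]
print(t,np.round(s["wrist_force"],2))
C=row(p,0)[:2]-.12*np.array([np.cos(p[2]),np.sin(p[2])]); d=t[:2]-C
a=np.arctan2(d[1],d[0]); hd=np.arctan2(-2*q[1]*q[2],1-2*q[1]**2) 
print("radial err mm",(np.hypot(*d)-.12)*1e3,"s mm",-(a-p[2])*120,"heading",hd,"want",a-np.pi/2)
E
```

```text
[0.43558853 0.26980315 0.03566846] [-1.35 -1.22  3.66]
radial err mm -0.4443169208928066 s mm -26.325412775906905 heading 0.43774561713319493 want 0.45494896755392755
```

Emit:
play_rows([
  [-4,0,-0.4,0.0333],
  [-4,0,-0.3,0.0333],
  [-4,0,-0.3,0.0333],
  [-4,-0.07,0,0.0333],
  [-4,-0.07,0,0.0333],
  [-4,-0.07,0,0.0333],
  [-4,-0.07,0,0.0333],
  [-4,-0.07,0,0.0333],
  [-4,-0.07,0,0.0333],
  [-4,-0.07,0,0.0333],
  [-4,-0.07,0,0.0333],
  [-4,-0.07,0,0.0333],
])

```text
t: 8.33
tcp_pos: [0.4819, 0.2814, 0.0366]
eef_rot: [-0.002, -0.019, 1.0, -0.001]
wrist_force: [-1.7, -0.0, 3.5]
width: 0.0
grip_force: 1.5
```

```bash
python3 - <<'E'
from h import *
s=observe(); t=np.array(s["tcp_pos"]); p=np.load("p.npy"); q=s["eef_rot"]
print(t,np.round(s["wrist_force"],2))
C=row(p,0)[:2]-.12*np.array([np.cos(p[2]),np.sin(p[2])]); d=t[:2]-C
a=np.arctan2(d[1],d[0]); hd=np.arctan2(-2*q[1]*q[2],1-2*q[1]**2) 
print("radial err mm",(np.hypot(*d)-.12)*1e3,"s mm",-(a-p[2])*120,"heading",hd,"want",a-np.pi/2)
f=grab_frame("side"); s=observe(); print(s["tcp_pos"],s["wrist_force"]); a=f["frame"][160:280,160:330,::-1]
cv2.imwrite("pics/s4.png",cv2.resize(a,(800,565),interpolation=3))
E
```

```text
[0.48187176 0.281353   0.03661725] [-1.73 -0.05  3.51]
radial err mm -0.8910878342932582 s mm 21.9672958300982 heading 0.03796352511609489 want 0.05250972917055163
[0.48307956 0.28152008 0.03696782] [-0.59586941 -1.93335789  2.92507947]
```

View pics/s4.png

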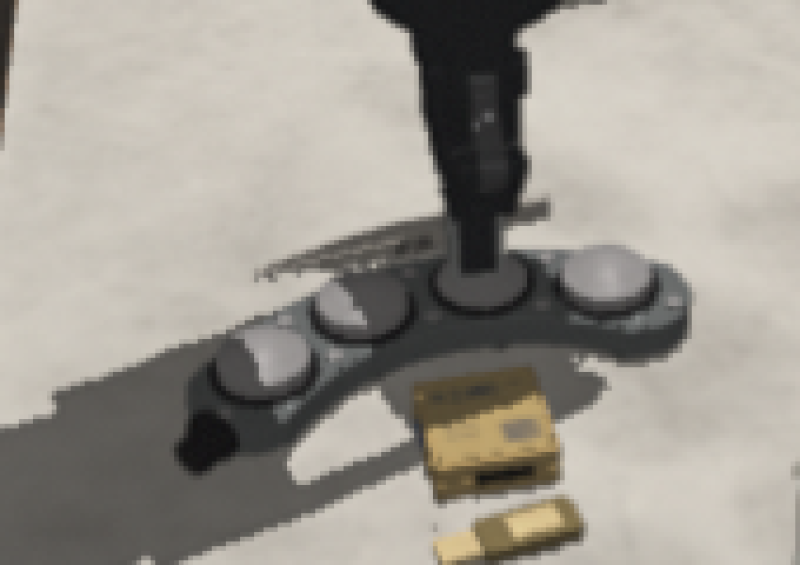

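Contacts 1 and 2 are standing again, contact 3 is dipped, and the dock is unmoved. I'm finishing over contact 4 and past the plain end, then rising.

Emit:
play_rows([
  [-4,0.1,0,0.0333],
  [-4,0.1,0,0.0333],
  [-4,0.1,0,0.0333],
  [-4,0.1,0,0.0333],
  [-4,-0.07,0,0.0333],
  [-4,-0.07,0,0.0333],
  [-4,-0.07,0,0.0333],
  [-4,-0.07,0,0.0333],
  [-4,-0.07,0,0.0333],
  [-4,-0.07,0,0.0333],
  [-4,-0.07,0,0.0333],
  [-4,-0.07,0,0.0333],
  [-4,-0.07,0,0.0333],
])

```text
t: 9.47
tcp_pos: [0.5331, 0.2732, 0.0369]
eef_rot: [-0.001, 0.196, 0.981, -0.0]
wrist_force: [-1.4, 0.7, 2.7]
width: 0.0001
grip_force: 1.4
```

Emit:
play_rows([
  [-4,-0.07,0,0.0333],
  [-4,-0.07,0,0.0333],
  [-4,-0.07,0,0.0333],
  [-4,-0.07,0,0.0333],
  [-4,-0.07,0,0.0333],
  [-4,-0.07,0,0.0333],
  [-4,-0.07,0,0.0333],
  [-4,-0.07,0,0.0333],
  [-4,-0.07,0,0],
  [0,0,-4,0],
  [0,0,-8,0],
  [0,0,-12,0],
  [0,0,-15,0],
  [0,0,-15,0],
  [0,0,-15,0],
  [0,0,-15,0],
  [0,0,-10,0],
  [0,0,0,0],
  [0,0,0,0],
  [0,0,0,0],
])

```text
t: 11.13
tcp_pos: [0.564, 0.2548, 0.1308]
eef_rot: [-0.0, 0.324, 0.946, -0.0]
wrist_force: [-0.6, -0.0, 0.2]
width: 0.0004
grip_force: 0.0
```

```bash
python3 - <<'E'
from h import *
f=grab_frame("side"); s=observe(); print(s["t"],s["tcp_pos"],s["wrist_force"]); a=f["frame"][160:280,160:330,::-1]
cv2.imwrite("pics/s5.png",cv2.resize(a,(800,565),interpolation=3))
E
```

```text
11.1833 [0.56373154 0.2546814  0.1301919 ] [-0.28989264  0.0524284  -0.44229152]
```

View pics/s5.png

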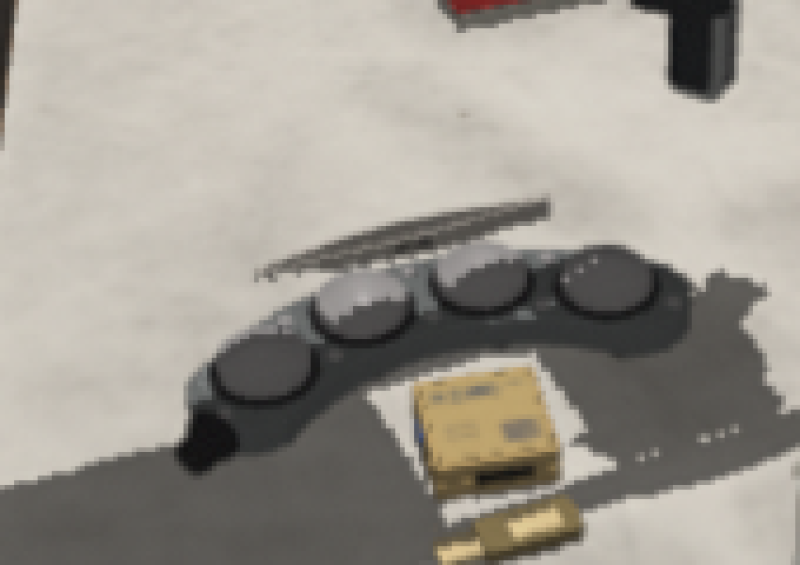

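All four buttons are standing at their original pixels, everything else lies where it was, and the gripper is clear.

```bash
python3 -c "
from bench import ticket
print(ticket.sign_off())"
```

```text
the job is handed in; nothing more can be done
None
```

I stroked all four contacts in one pass from the gland end to the plain end. Each dipped about 4–5 mm at 3–4 N and stands up again; the dock, box, tweezers and USB stick look unmoved, and the job is handed in (about 11 s on the clock).

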